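# Seat the block on its parallels in the bench vise

## Robot

A 6-joint arm with a two-finger parallel gripper is mounted at the origin on a cart in front of the work surface, level with it; the furniture and walls round the work are solid. World frame = base frame: x ahead of the robot, y to its left, z up, the work surface at z = 0. Lengths are in mm, angles in rad, forces in N, time in s.
With the tool pointing down it reaches from about 350 to 950 mm from the base axis. Payload 17.4 kg.
Tool frame: the origin (TCP) lies midway between the tips of the shut fingers; the grasp point (between the pads) lies 19 mm behind it; z points along the fingers, y is the line along which they close (so a half turn about z gives the same grasp; the last joint's range is limited). The gripper opens to 93 mm and grips with 3 to 60 N. Pads are 15 mm wide; open, the fingers measure 128 mm over their backs; the gripper's body (75 mm by 188 mm) begins 65 mm behind the grasp point.
Start: joints at [1.159, 0.116, 1.442, -0, 1.584, -0.038], TCP at [246.488, 628.392, 218.646] pointing down, gripper open.
Joint ranges: [-2.83, 2.83], [-0.83, 2.19], [0.07, 2.5], [-1.14, 4.28], [0.01, 3], [-2.97, 2.97]. Speed limits (rad/s): [1.89, 1.89, 2.22, 3.14, 3.14, 3.14].

## Interface

Orientations are given as a unit quaternion [w, x, y, z].
In Python, from station import telemetry, viewer, close_job gives the robot as it stands.
- The arm moves only by the tool servo_tool, never from a script. Its argument "series" is a list of rows, each a list of 5 numbers: the shift along the tool's x, y, z in cm, then the turn about the tool's z in rad, then the finger opening in cm, from 0 to 9.3. A call has 1 to 10 rows; each row shifts and turns the commanded pose from where the row before left it, along the tool's axes as they then stand; what a row does not reach is not made up. A row lasts 1/12 s, in which the tool goes at most 41.7 mm and 7.16 degrees, less where a joint would pass 70% of its speed; a pose out of reach is approached as far as the arm can. A call with a gripper value outside its range is refused whole. The fingers move at their own pace and stop on an object; "force" is the grip in N (left out, the last holds). Time passes only in rows, so rows that do not move let the fingers close. It gives the time, the measured TCP pose, the force, the opening and the grip force at its end, in the units of the state.
- telemetry.sense(): the state, without advancing time (a new reading comes with each control period).
- viewer.get_image(name): name is "scene" or "side" or "wrist"; returns the picture (480x640x3 uint8, red, green, blue); there is no depth.
- viewer.camera_model(name): a dict with "fov_y" (degrees; the focal length in pixels is half the picture's height over the tangent of half this angle, whatever the lens; pixels are square), "cx", "cy" (the principal point, pixels), "T" (4x4, takes a point from camera to world coordinates). Camera axes: x right, y up, looking along -z (the intrinsics and any distortion apply to the point x, -y, -z); pixel columns grow to the right and rows downward; lengths in mm; the calibration is good to about 2 mm. A picture is of the moment at which its call begins: read the wrist's pose just before it. camera_model takes no time and is no camera call; for the wrist camera it gives the pose at the moment of the call.
- close_job(): hands the job in; it is judged then, once.
The state is a dict: "t": time; "joints": joint angles; "joint_velocities": joint speeds; "tau": joint torques, N m; "ee_pos": TCP position; "eef_rot": TCP orientation; "wrist_force": force on the tool from outside, world axes, zero at the start; "torque": the same for the moment, N m; "grip_width": finger opening in mm; "grip_force": force on a finger pad.
Only numpy, scipy, OpenCV 4.12 (cv2) and the standard library are available. Lean on these libraries where they do the work, as an engineer would, in place of code of your own. Each camera call takes 0.05 s, during which the arm holds its last target. There are 200 camera calls.

## Task

In the blue bench vise an aluminium block is nipped too high above its two steel parallels, and both parallels have slid partly out at the right-hand end: first push them back in along their grooves until both are flush with the jaw ends. Then tap or press the block down until both its ends sit down on the parallels and these are trapped, and only then swing the red-knobbed lever clockwise all the way round to lock the vise. Leave the tools lying around alone.

Things in the scene. Friction and masses are not known exactly. Their poses are not given: they have to be found in the camera images.
- vise: blue bench vise, fixed to the bench. Origin: centre of its underside; y along the jaws (to the left), x across them, away from the robot; turned up to 0.2 rad. Base x -100..85, y +-55 mm, top (bed) at z 30 mm; flanges 10 mm high out to y +-75. Two jaws 110 mm long (y +-55), x +-30 to +-65, up to z 64 mm. A rib (x +-18, top z 42) leaves a 12 mm groove, open at both ends, at each jaw's foot.
- jaw_end_right (a point): top of the right-hand (-y) end of the jaws, midway between them: vise x 0, y -55 mm, z 64 mm. Flush parallels end in this upright plane. A fingertip wider than the groove that pushes a parallel in meets the jaw end when it is flush; keep the wider parts of the gripper from meeting jaws or block first
- parallel_a: steel parallel: loose bar 9 x 110 x 22 mm (x, y, z), 0.18 kg, standing on edge on the vise bed in the near groove (vise x = -24 mm). Origin: centre of its underside (vise z 30 mm); y along it. Starts sticking 20 to 34 mm out of the vise's right-hand (-y) end; home is vise y = 0, its ends flush with the jaw ends. Slides at about 1 N while the block is up
- parallel_b: the other parallel, of the same size and look, in the far groove (vise x = +24 mm); also starts 20 to 34 mm out of the right-hand end, by its own amount; home is vise y = 0
- work_right_end (a point): point on the top face of the aluminium block (60 mm across the jaws, 100 along them, 22 high, between the jaws over the parallels), on its centre line, 45 mm right (-y) of its middle. Seated, it is 74 mm above the vise's origin; at the start each end is 3 to 14 mm higher. Nipped, the block only moves up, down or rocks end to end, and stays where left
- work_left_end (a point): the same point at the block's left (+y) end, 45 mm from its middle; seated at 74 mm above the vise's origin. A downward push of about 9 to 12 N on an end slides the block down until the lower end lands on the parallels; the end still up then needs pushing down itself
- lever_pivot (a point): pivot of the lock lever, on the vise in front of the near jaw, vise x = -82 mm, y = 0, at the arm's mid-height (z = 47 mm); the pivot axis is vertical
- lever_knob (a point): top centre of the lever's upright red knob, 18 mm in diameter, from z = 43 to z = 85 mm, 62 mm from the pivot at the end of a horizontal steel arm 10 mm thick
- lever (a joint): angle of the lock lever, rad: 0 points from the pivot toward the robot (vise -x); it grows clockwise seen from above, so the knob goes to the left; 1.45, its stop, is locked, the arm lying nearly along the near jaw to the left (+y). Starts between 0 and 0.35; needs about 2 N at the knob and stays where it is left
- driver_red: loose red-handled screwdriver, 158 mm, lying on the bench to the right; leave alone
- solder_pump: loose grey desoldering pump, 164 mm, lying to the right of the vise; leave alone
- flux_pen: loose white pen, 132 mm, lying near the bench's front edge to the left of the vise; leave alone

How it is judged (in metres and radians):
On the way, in this order (a step that is already met when the one before it is completed fails the run):
1. both parallels flush with the jaw ends (within 4 mm), the block still up (y of parallel_a in the frame of vise between -0.004 and 0.004 m and y of parallel_b in the frame of vise between -0.004 and 0.004 m), for 0.1 s.
2. the block seated on both parallels at both ends (within 2 mm) (all of step 1 and z of each of work_left_end, work_right_end in the frame of vise below 0.076 m), for 0.2 s.
3. the lever swung round to locked (past 1.3 rad) (value of joint lever above 1.3 rad), for 0.2 s.
At the end, for the whole second after the job is handed in: both parallels standing on the vise bed flush with the jaw ends within 4 mm, both ends of the block within 2 mm of seated on them, the lever past 1.3 rad, everything at rest (all of step 2 and z of parallel_a in the frame of vise between 0.026 and 0.034 m and z of parallel_b in the frame of vise between 0.026 and 0.034 m and value of joint lever above 1.3 rad and velocity of joint lever below 0.05 rad/s and linear speed of each of parallel_a, parallel_b below 0.02 m/s); the robot touches nothing.
It fails at once if a loose tool on the bench (screwdriver, desoldering pump, white pen) is moved by more than 30 mm (distance of any of driver_red, solder_pump, flux_pen from where it was at the start of the episode above 0.03 m).
It also fails if it takes over 61 s, if anything falls off the work surface, if the arm or the gripper's body presses on something with over 40 N, if the wrist force passes 120 N, or if a joint passes its speed limit or range.

## Working session

There is one attempt and no reset: what is moved stays moved. The work goes in short steps, Python scripts to look and compute and a tool call to move; the robot and the scene stay as the last step left them, time stands still between calls to the robot, and variables do not carry over. Pictures are saved under pics/ and viewed, at most 10 in all, crops included, and the job is handed in when it is done.

Besides the shell and the picture viewer there is one more tool, called after "Call:" as a command line: name --pt "numbers of a row" for each row, then --argument value for the rest. servo_tool: Moves the arm, as the interface text tells. Its arguments: {"type":"object","properties":{"series":{"type":"array"},"force":{"type":"number"}},"required":["series"]}

```bash
mkdir -p pics; ls; python3 - <<'E'
from station import telemetry, viewer
import cv2
print(telemetry.sense())
for n in ("scene","side","wrist"):
    im=viewer.get_image(n); cv2.imwrite(f"pics/{n}0.png",im[:,:,::-1]); print(n,viewer.camera_model(n))
E
```

```text
pics
{'t': 0.0, 'joints': array([ 1.15921418e+00,  1.16488457e-01,  1.44231263e+00, -5.03423769e-06,
        1.58402817e+00, -3.77676053e-02]), 'joint_velocities': array([-0.00165129,  0.00150419, -0.00185365,  0.00217291,  0.00036993,
       -0.00057495]), 'tau': array([ 2.57721105e-03, -7.21280408e+01, -6.22608161e+01,  7.79319601e-02,
        2.38810602e-02, -4.39418886e-05]), 'ee_pos': array([246.38591508, 628.17716876, 217.87412051]), 'eef_rot': array([-1.35296941e-04,  1.85820919e-01,  9.82583433e-01, -6.03320327e-04]), 'wrist_force': array([ 1.83903564e-01, -5.24847969e-01, -2.60525748e-05]), 'torque': array([0.00816765, 0.00682863, 0.00036748]), 'grip_force': 0.0, 'grip_width': 93.20373460531032}
scene {'fov_y': 55.41574899501454, 'cx': 317.30671576903654, 'cy': 247.31181457400106, 'T': array([[ 6.71948635e-01,  4.37888248e-01, -5.97276247e-01,
        -1.87200258e+01],
       [-7.40384972e-01,  3.77853494e-01, -5.55928800e-01,
        -7.30232034e+02],
       [-1.77517716e-02,  8.15769955e-01,  5.78104017e-01,
         5.83652119e+02],
       [ 0.00000000e+00,  0.00000000e+0
[... 213 characters left out ...]
1174e+02],
       [-3.25019342e-01, -3.50555572e-01,  8.78335482e-01,
         6.45730055e+02],
       [-2.38654568e-02,  9.31504885e-01,  3.62945024e-01,
         4.62995792e+02],
       [ 0.00000000e+00,  0.00000000e+00,  0.00000000e+00,
         1.00000000e+00]])}
wrist {'fov_y': 66.55823380148063, 'cx': 323.0969223468006, 'cy': 234.33202084874176, 'T': array([[ 3.64493831e-01, -8.89804238e-01, -2.74577249e-01,
         1.70728107e+02],
       [ 9.31205009e-01,  3.47903019e-01,  1.08723141e-01,
         6.57921057e+02],
       [-1.21605777e-03, -2.95316624e-01,  9.55398667e-01,
         3.83555595e+02],
       [ 0.00000000e+00,  0.00000000e+00,  0.00000000e+00,
         1.00000000e+00]])}
```

View pics/scene0.png

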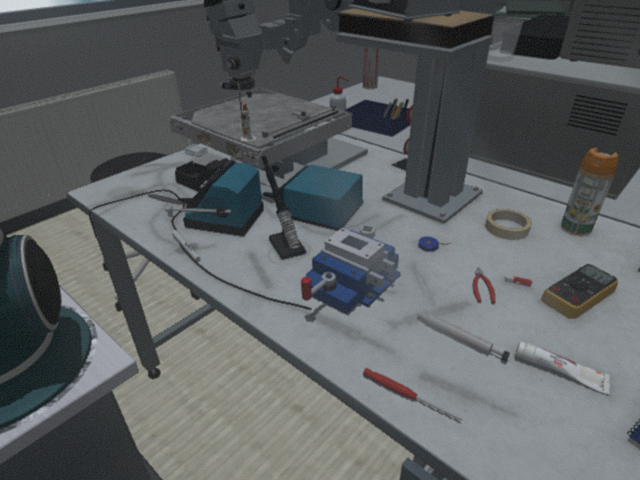

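View pics/side0.png

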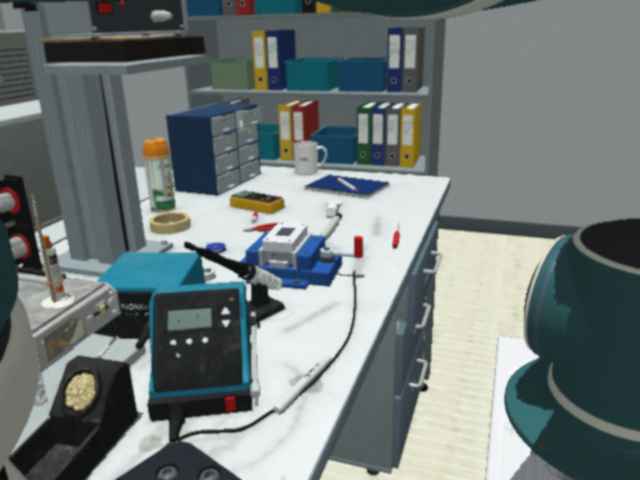

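The scene camera shows the vise at about (350,270), with the red knob at (307,288). The driver is at (410,395) and the pump at (465,338). In the side camera the vise is at about (290,258), with a soldering iron stand next to it. Next I'll enlarge the vise and work out a rough location.

```bash
cat > h.py <<'E'
import numpy as np, cv2
from station import telemetry, viewer
from scipy.spatial.transform import Rotation as R
def fl(m): return 240/np.tan(np.radians(m["fov_y"]/2))
def ray(m,u,v):
    f=fl(m); d=np.array([(u-m["cx"])/f,-(v-m["cy"])/f,-1.]); return m["T"][:3,3],m["T"][:3,:3]@d
def onz(m,u,v,z):
    o,d=ray(m,u,v); return o+d*(z-o[2])/d[2]
def proj(m,P):
    P=np.atleast_2d(P); c=(P-m["T"][:3,3])@m["T"][:3,:3]; f=fl(m)
    return np.c_[m["cx"]-f*c[:,0]/c[:,2], m["cy"]+f*c[:,1]/c[:,2]]
def tool():
    s=telemetry.sense(); w,x,y,z=s["eef_rot"]; return s,R.from_quat([x,y,z,w]).as_matrix()
E
python3 - <<'E'
from h import *
m=viewer.camera_model("scene"); s=viewer.camera_model("side")
print("knob",onz(m,307,279,85),onz(s,359,237,85)); print("block",onz(m,355,240,82),onz(s,286,232,82))
for p in [(366,372),(460,420),(420,317),(507,356),(312,318),(285,240)]: print(p,onz(m,*p,8).round())
for p in [(300,440),(325,360)]: print('side',p,onz(s,*p,8).round())
a=cv2.imread("pics/scene0.png")[210:330,280:440]; b=cv2.imread("pics/side0.png")[190:310,220:380]
cv2.imwrite("pics/c1.png",np.vstack([cv2.resize(i,(640,300)if 0 else (400,300),interpolation=cv2.INTER_CUBIC) for i in (a,b)]))
E
```

```text
knob [ 415.06079751 -300.64214135   85.        ] [ 411.51762187 -297.05275265   85.        ]
block [ 565.45360568 -286.6784043    82.        ] [ 557.02934629 -292.85592872   82.        ]
(366, 372) [ 375. -462.    8.]
(460, 420) [ 395. -613.    8.]
(420, 317) [ 537. -460.    8.]
(507, 356) [ 551. -613.    8.]
(312, 318) [ 408. -316.    8.]
(285, 240) [ 550. -103.    8.]
side (300, 440) [357. 162.   8.]
side (325, 360) [382.  -3.   8.]
```

View pics/c1.png

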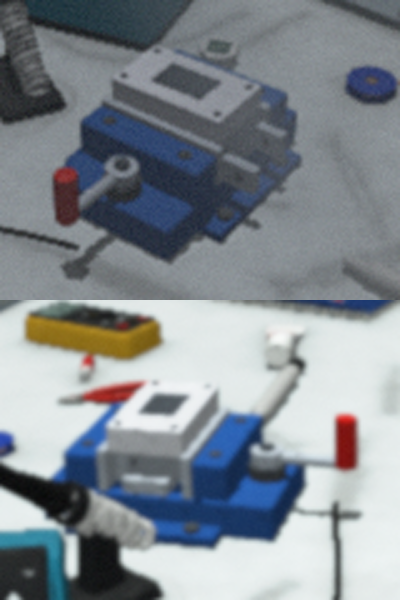

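The enlarged crops show both parallels protruding on the right and the lever pointing toward the robot. Before crossing the bench I'll triangulate the obstacles.

```bash
python3 - <<'E'
from h import *
m=viewer.camera_model("scene"); s=viewer.camera_model("side")
def tri(a,b):
    A=[];B=[]
    for (o,d) in (ray(m,*a),ray(s,*b)):
        d=d/np.linalg.norm(d);P=np.eye(3)-np.outer(d,d);A.append(P);B.append(P@o)
    x=np.linalg.lstsq(np.vstack(A),np.hstack(B),rcond=None)[0]
    return x.round(), (proj(m,x)-a).round(1)
print("pen top",tri((240,92),(34,197)),"pen base",tri((248,137),(60,303)))
print("iron tip",tri((266,155),(188,245)),"ironstand", tri((290,245),(262,310)))
print("stage corner front",tri((250,160),(112,292)))
print("station front-top", tri((258,168),(242,288)))
print("col base",onz(m,388,195,0).round(),onz(m,440,220,0).round(),onz(m,480,190,0).round())
print("shelf", tri((340,30),(205,50)),tri((495,22),(48,62)))
E
```

```text
pen top (array([679., 158., 267.]), array([[ 0.7, -4.8]])) pen base (array([682., 157., 139.]), array([[-0.3,  1.1]]))
iron tip (array([594.,  -9., 165.]), array([[-0.7,  1.9]])) ironstand (array([ 540., -125.,    5.]), array([[-1. ,  1.8]]))
stage corner front (array([642.,  99., 120.]), array([[ 1.4, -4. ]]))
station front-top (array([537., -19., 127.]), array([[-7.8, 15.1]]))
col base [ 881. -150.    0.] [ 860. -315.    0.] [1060. -319.    0.]
shelf (array([ 636., -184.,  429.]), array([[-0.3,  3.5]])) (array([1047., -280.,  401.]), array([[-0.1,  0.8]]))
```

```bash
cat >> h.py <<'E'
def plan(wps,w,step=40,turn=0.12):
    """wps: (x,y,z,yaw of tool y, rad); rows from current pose, tool down"""
    s,M=tool(); p=s["ee_pos"].copy(); a=np.arctan2(M[1,1],M[0,1]); out=[]
    for t in wps:
        d=np.array(t[:3])-p; n=int(max(np.ceil(np.linalg.norm(d)/step),np.ceil(abs(t[3]-a)/turn),1)); q0,a0=p.copy(),a
        for i in range(1,n+1):
            g=q0+d*i/n-p; y=np.array([np.cos(a),np.sin(a),0]); x=np.array([-y[1],y[0],0])
            r=[round(float(v)/10,1) for v in (g@x,g@y,-g[2])]+[round(float(a-(a0+(t[3]-a0)*i/n)),2),w]
            p=p+10*(r[0]*x+r[1]*y)-[0,0,10*r[2]]; a-=r[3]; out.append(r)
    for i in range(0,len(out),10): print(str(out[i:i+10]).replace(" ",""))
E
python3 - <<'E'
from h import *
plan([(330,400,290,.8),(420,100,300,.4),(430,-160,290,0),(490,-270,230,0)],3.6)
E
```

```text
[[-2.3,-2.6,-1.0,0.06,3.6],[-2.5,-2.5,-1.1,0.05,3.6],[-2.5,-2.3,-1.0,0.06,3.6],[-2.7,-2.2,-1.0,0.06,3.6],[-2.9,-2.0,-1.0,0.05,3.6],[-2.9,-1.8,-1.1,0.06,3.6],[-3.0,-1.7,-1.0,0.06,3.6],[-3.4,-1.9,-0.1,0.05,3.6],[-3.6,-1.7,-0.1,0.05,3.6],[-3.6,-1.6,-0.2,0.05,3.6]]
[[-3.6,-1.3,-0.1,0.05,3.6],[-3.8,-1.2,-0.1,0.05,3.6],[-3.8,-1.0,-0.1,0.05,3.6],[-3.8,-0.8,-0.2,0.05,3.6],[-3.9,-0.6,-0.1,0.05,3.6],[-3.5,-1.3,0.1,0.06,3.6],[-3.5,-1.1,0.2,0.05,3.6],[-3.6,-0.9,0.1,0.06,3.6],[-3.7,-0.7,0.2,0.06,3.6],[-3.7,-0.5,0.1,0.05,3.6]]
[[-3.7,-0.3,0.2,0.06,3.6],[-3.7,-0.1,0.1,0.06,3.6],[-2.7,1.5,1.5,-0.0,3.6],[-2.8,1.5,1.5,-0.0,3.6],[-2.7,1.6,1.5,-0.0,3.6],[-2.7,1.5,1.5,-0.0,3.6]]
```

Call:
servo_tool --pt "-2.3 -2.6 -1.0 0.06 3.6" --pt "-2.5 -2.5 -1.1 0.05 3.6" --pt "-2.5 -2.3 -1.0 0.06 3.6" --pt "-2.7 -2.2 -1.0 0.06 3.6" --pt "-2.9 -2.0 -1.0 0.05 3.6" --pt "-2.9 -1.8 -1.1 0.06 3.6" --pt "-3.0 -1.7 -1.0 0.06 3.6" --pt "-3.4 -1.9 -0.1 0.05 3.6" --pt "-3.6 -1.7 -0.1 0.05 3.6" --pt "-3.6 -1.6 -0.2 0.05 3.6"

```text
t: 0.98
ee_pos: [363.7, 285.5, 294.5]
eef_rot: [0.0, 0.447, 0.895, -0.0]
wrist_force: [1.5, 0.0, -0.2]
grip_width: 36.5
grip_force: 0.0
```

Call:
servo_tool --pt "-3.6 -1.3 -0.1 0.05 3.6" --pt "-3.8 -1.2 -0.1 0.05 3.6" --pt "-3.8 -1.0 -0.1 0.05 3.6" --pt "-3.8 -0.8 -0.2 0.05 3.6" --pt "-3.9 -0.6 -0.1 0.05 3.6" --pt "-3.5 -1.3 0.1 0.06 3.6" --pt "-3.5 -1.1 0.2 0.05 3.6" --pt "-3.6 -0.9 0.1 0.06 3.6" --pt "-3.7 -0.7 0.2 0.06 3.6" --pt "-3.7 -0.5 0.1 0.05 3.6"

```text
t: 1.82
ee_pos: [426.8, -87.9, 293.5]
eef_rot: [0.0, 0.666, 0.746, 0.0]
wrist_force: [1.5, 0.7, 0.3]
grip_width: 36.0
grip_force: 0.0
```

Call:
servo_tool --pt "-3.7 -0.3 0.2 0.06 3.6" --pt "-3.7 -0.1 0.1 0.06 3.6" --pt "-2.7 1.5 1.5 0 3.6" --pt "-2.8 1.5 1.5 0 3.6" --pt "-2.7 1.6 1.5 0 3.6" --pt "-2.7 1.5 1.5 0 3.6" --pt "0 0 0 0 3.6" --pt "0 0 0 0 3.6" --pt "0 0 0 0 3.6"

```text
t: 2.57
ee_pos: [490.3, -269.1, 230.9]
eef_rot: [-0.0, 0.708, 0.706, 0.0]
wrist_force: [-0.1, -0.0, -0.1]
grip_width: 35.4
grip_force: 0.0
```

```bash
python3 - <<'E'
from h import *
m=viewer.camera_model("wrist"); im=viewer.get_image("wrist")
cv2.imwrite("pics/w1.png",im[:,:,::-1]); np.savez("w1.npz",**{k:np.array(v) for k,v in m.items()})
s,M=tool(); print(s["t"],s["ee_pos"],s["eef_rot"],s["wrist_force"],s["joints"])
E
```

```text
2.6167 [ 490.30782262 -268.82342305  231.45484186] [3.98257363e-04 7.08054934e-01 7.06157227e-01 1.52283070e-04] [-0.54232558 -0.29872236  0.67986016] [-5.47194940e-01 -1.40789983e-01  1.67545540e+00  1.06954445e-04
  1.60608121e+00 -5.44507358e-01]
```

View pics/w1.png

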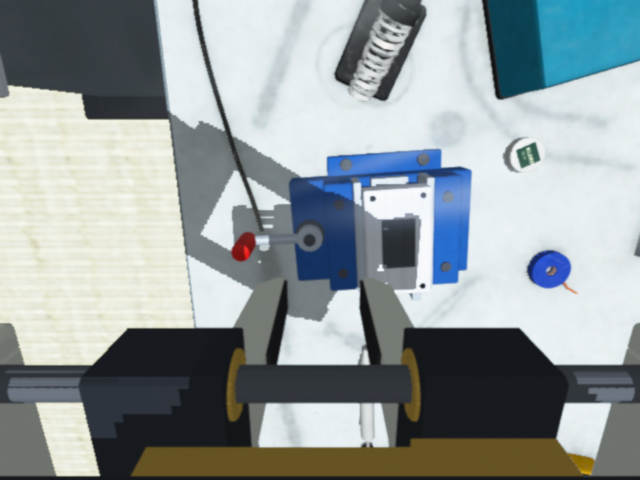

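The wrist image shows the vise at about (385,225), its jaws running vertically. The knob is at (243,246) and the pivot at (310,238). The parallels show just below the block at about (416,293). I'll zoom in to get corner pixels.

```bash
python3 - <<'E'
import cv2
a=cv2.imread("pics/w1.png")[145:305,225:485]
cv2.imwrite("pics/w1c.png",cv2.resize(a,(780,480),interpolation=cv2.INTER_CUBIC))
E
```

```text
(no output)
```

View pics/w1c.png

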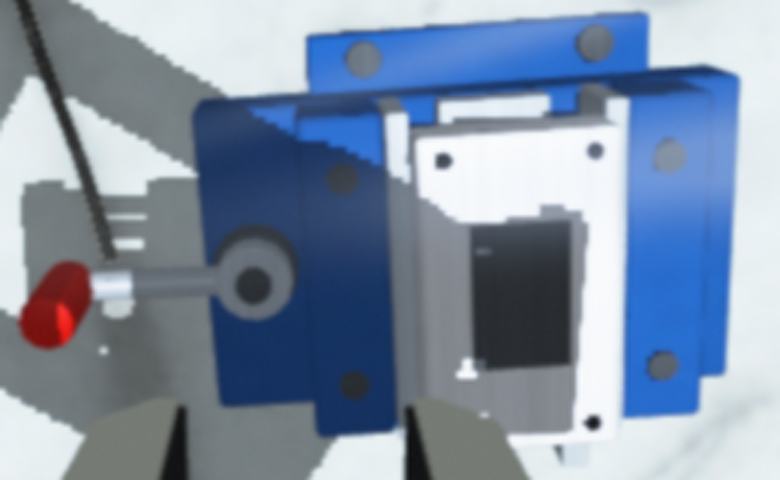

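```bash
cat > fit.py <<'E'
from h import *
from scipy.optimize import least_squares
m={k:(v if v.ndim else float(v)) for k,v in np.load("w1.npz").items()}
pt=lambda u,v:(225+(u+.5)/3-.5,145+(v+.5)/3-.5)
V=[((-65,55,64),(297,115)),((-65,-55,64),(318,435)),((65,55,64),(712,93)),((65,-55,64),(699,412))]
W=[(30,50,(618,121)),(30,-50,(611,436)),(-30,50,(413,137))]
def w(p,P): 
    c,s=np.cos(p[2]),np.sin(p[2]); return np.array([p[0]+c*P[0]-s*P[1],p[1]+s*P[0]+c*P[1],P[2]])
def res(p):
    r=[proj(m,w(p,P))[0]-pt(*u) for P,u in V]
    r+=[proj(m,w(p,(x,y,74+(p[3]+p[4])/2+(p[3]-p[4])*y/90)))[0]-pt(*u) for x,y,u in W]
    return np.ravel(r)
p=least_squares(res,[560,-290,0,6,6]).x
if __name__=="__main__":
    print(p.round(3),res(p).round(1))
    print("knob",onz(m,*pt(47,328),85).round(1),w(p,(-82,0,47)).round(1),"pivot px->",onz(m,*pt(254,284),56).round(1))
    print("right end",w(p,(0,-55,64)).round(1)," px end-prot b",onz(m,*pt(573,465),52).round(1))
E
python3 fit.py
```

```text
[ 5.57975e+02 -2.91529e+02  6.10000e-02  8.65300e+00  7.58800e+00] [-2.5 -0.3 -2.3  2.5  2.6 -2.1  1.4  2.6  0.8 -0.   0.3 -0.2 -0.5 -1. ]
knob [ 416.3 -301.9   85. ] [ 476.1 -296.6   47. ] pivot px-> [ 477.8 -297.5   56. ]
right end [ 561.4 -346.4   64. ]  px end-prot b [ 587.7 -365.2   52. ]
```

```bash
python3 - <<'E'
from h import *; from fit import p,w
a=w(p,(0,-118,64)); plan([(*a[:2],150,.06),(*a[:2],42,.06)],3.6)
E
```

```text
[[-2.8,1.5,1.6,-0.01,3.6],[-2.8,1.5,1.7,-0.02,3.6],[-2.9,1.4,1.6,-0.01,3.6],[-2.8,1.4,1.6,-0.01,3.6],[-2.9,1.4,1.6,-0.01,3.6],[-0.0,-0.0,3.6,-0.0,3.6],[-0.0,-0.0,3.6,-0.0,3.6],[-0.0,-0.0,3.6,-0.0,3.6]]
```

Call:
servo_tool --pt "-2.8 1.5 1.6 -0.01 3.6" --pt "-2.8 1.5 1.7 -0.02 3.6" --pt "-2.9 1.4 1.6 -0.01 3.6" --pt "-2.8 1.4 1.6 -0.01 3.6" --pt "-2.9 1.4 1.6 -0.01 3.6" --pt "0 0 3.6 0 3.6" --pt "0 0 3.6 0 3.6" --pt "0 0 3.6 0 3.6" --pt "0 0 0 0 3.6" --pt "0 0 0 0 3.6"

```text
t: 3.45
ee_pos: [565.4, -408.7, 41.9]
eef_rot: [-0.001, 0.686, 0.727, -0.0]
wrist_force: [-0.0, -0.4, 0.7]
grip_width: 36.0
grip_force: 0.0
```

```bash
python3 - <<'E'
from h import *
m=viewer.camera_model("wrist"); im=viewer.get_image("wrist")
cv2.imwrite("pics/w2.png",im[:,:,::-1]); np.savez("w2.npz",**{k:np.array(v) for k,v in m.items()})
s,M=tool(); print(s["t"],s["ee_pos"],s["eef_rot"],s["wrist_force"],s["grip_width"])
E
```

```text
3.5 [ 566.34964007 -409.47883911   44.21312575] [8.74786557e-04 6.86410368e-01 7.27213883e-01 9.94976844e-05] [0.22568751 0.5561926  0.40445645] 35.81187314199212
```

View pics/w2.png

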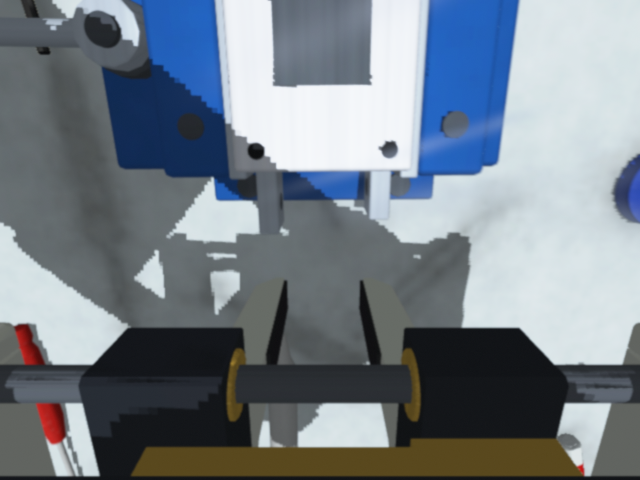

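The parallels stick out, ending at (270,234) and (379,218). They line up with the fingers, whose centre is at column 324, so I can push now.

Call:
servo_tool --pt "1.0 0 0 -0.01 3.6" --pt "0.8 0 0 0 3.6" --pt "0.6 0 0 0 3.6" --pt "0.5 0 0 0 3.6" --pt "0.5 0 0 0 3.6" --pt "0.4 0 0 0 3.6" --pt "0.4 0 0 0 3.6" --pt "0.3 0 0 0 3.6" --pt "0.3 0 0 0 3.6" --pt "0.2 0 0 0 3.6"

```text
t: 4.33
ee_pos: [562.4, -359.6, 41.6]
eef_rot: [-0.0, 0.683, 0.73, -0.0]
wrist_force: [0.7, -2.4, 1.9]
grip_width: 35.9
grip_force: 1.3
```

Call:
servo_tool --pt "0.1 0 0 0 3.6" --pt "0.1 0 0 0 3.6" --pt "0 0 0 0 3.6"

```text
t: 4.58
ee_pos: [562.3, -357.6, 41.5]
eef_rot: [-0.0, 0.683, 0.73, 0.0]
wrist_force: [0.0, -1.1, 1.2]
grip_width: 36.0
grip_force: 0.5
```

Call:
servo_tool --pt "0.1 0 0 0 3.6" --pt "0.1 0 0 0 3.6" --pt "0.1 0 0 0 3.6" --pt "0 0 0 0 3.6"

```text
t: 4.92
ee_pos: [562.1, -356.4, 41.6]
eef_rot: [0.001, 0.683, 0.73, -0.001]
wrist_force: [3.3, -15.4, -3.4]
grip_width: 36.0
grip_force: 7.8
```

Call:
servo_tool --pt "0.1 0 0 0 3.6" --pt "0.1 0 0 0 3.6" --pt "0 0 0 0 3.6"

```text
t: 5.17
ee_pos: [562.1, -356.2, 41.7]
eef_rot: [0.003, 0.683, 0.73, -0.002]
wrist_force: [6.7, -29.7, -9.6]
grip_width: 35.9
grip_force: 15.2
```

Call:
servo_tool --pt "-0.4 0 0 0 3.6" --pt "-1 0 0 0 3.6" --pt "-2 0 0 0 3.6" --pt "-2 0 -2 0 3.6" --pt "0 0 -3 0 0" --pt "0 0 -3 0 0" --pt "0 0 0 0 0" --pt "0 0 0 0 0"

```text
t: 5.83
ee_pos: [566.1, -407.4, 123.4]
eef_rot: [0.001, 0.683, 0.73, 0.0]
wrist_force: [-0.0, -0.0, -0.7]
grip_width: 14.2
grip_force: 0.0
```

```bash
python3 - <<'E'
from h import *
m=viewer.camera_model("wrist"); im=viewer.get_image("wrist")
cv2.imwrite("pics/w3.png",im[:,:,::-1]); np.savez("w3.npz",**{k:np.array(v) for k,v in m.items()})
s,M=tool(); print(s["t"],s["ee_pos"],s["eef_rot"],s["wrist_force"],s["grip_width"])
E
```

```text
5.8833 [ 565.58992262 -406.81049235  121.57530752] [1.17100005e-05 6.83020536e-01 7.30399155e-01 1.46323724e-04] [ 0.73752733 -0.31204868 -0.75727568] 10.1409652687809
```

View pics/w3.png

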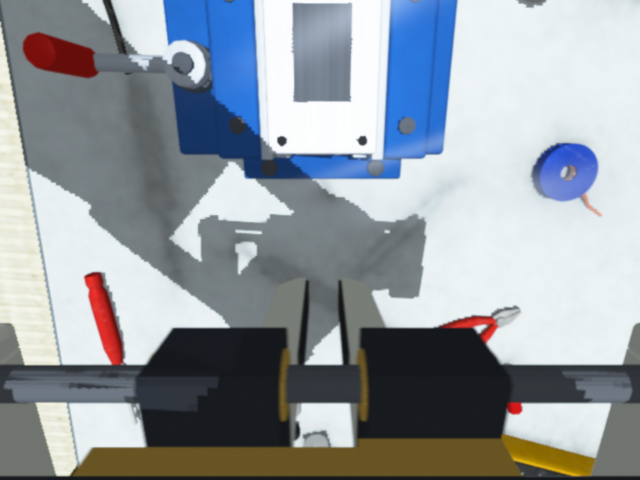

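Both parallels now sit flush, with their ends at about (285,156) and (361,156). Next I'll press the right end of the block with the fingers shut.

Call:
servo_tool --pt "2.4 0 0 0 0" --pt "2.4 0 0 0 0" --pt "2.3 0 0.4 0 0" --pt "0 0 1.0 0 0" --pt "0 0 0.8 0 0" --pt "0 0 0.4 0 0" --pt "0 0 0.2 0 0" --pt "0 0 0.2 0 0" --pt "0 0 0.2 0 0" --pt "0 0 0.2 0 0"

```text
t: 6.72
ee_pos: [560.8, -336.3, 87.6]
eef_rot: [0.0, 0.683, 0.73, 0.0]
wrist_force: [-0.3, 0.0, 0.6]
grip_width: 0.5
grip_force: 0.0
```

Call:
servo_tool --pt "0 0 0.2 0 0" --pt "0 0 0.2 0 0" --pt "0 0 0 0 0"

```text
t: 6.97
ee_pos: [561.0, -336.1, 83.9]
eef_rot: [0.0, 0.683, 0.73, -0.0]
wrist_force: [-0.1, -0.1, 1.6]
grip_width: 0.3
grip_force: 1.3
```

Call:
servo_tool --pt "0 0 0.2 0 0" --pt "0 0 0.2 0 0" --pt "0 0 0.1 0 0" --pt "0 0 0 0 0"

```text
t: 7.3
ee_pos: [561.1, -336.2, 79.6]
eef_rot: [0.001, 0.683, 0.73, -0.0]
wrist_force: [-1.0, -0.5, 6.7]
grip_width: 0.2
grip_force: 3.6
```

Call:
servo_tool --pt "0 0 0.2 0 0" --pt "0 0 0.1 0 0" --pt "0 0 0 0 0"

```text
t: 7.55
ee_pos: [561.1, -336.2, 76.6]
eef_rot: [0.001, 0.683, 0.73, -0.0]
wrist_force: [-1.2, 0.6, 7.7]
grip_width: 0.5
grip_force: 3.8
```

Call:
servo_tool --pt "0 0 0.1 0 0" --pt "0 0 0.1 0 0" --pt "0 0 0 0 0"

```text
t: 7.8
ee_pos: [561.1, -336.3, 74.7]
eef_rot: [0.001, 0.683, 0.73, -0.0]
wrist_force: [-2.9, -0.2, 8.5]
grip_width: 0.3
grip_force: 4.1
```

Call:
servo_tool --pt "0 0 0.1 0 0" --pt "0 0 0.1 0 0" --pt "0 0 0 0 0"

```text
t: 8.05
ee_pos: [561.2, -336.5, 74.2]
eef_rot: [0.001, 0.683, 0.73, -0.0]
wrist_force: [-7.1, 1.7, 20.3]
grip_width: 0.9
grip_force: 10.1
```

Call:
servo_tool --pt "0 0 0.1 0 0" --pt "0 0 0.1 0 0" --pt "0 0 0 0 0"

```text
t: 8.3
ee_pos: [561.4, -336.6, 74.0]
eef_rot: [0.002, 0.683, 0.73, 0.0]
wrist_force: [-13.2, 7.1, 35.7]
grip_width: 0.4
grip_force: 18.1
```

The right end is down at 74 mm. Next is the left end.

Call:
servo_tool --pt "0 0 -1.0 0 0" --pt "0 0 -1.8 0 0" --pt "2.8 0 0 0 0" --pt "2.8 0 0 0 0" --pt "2.6 0 0 0 0" --pt "0 0 0.5 0 0" --pt "0 0 0.5 0 0" --pt "0 0 0.3 0 0" --pt "0 0 0.2 0 0" --pt "0 0 0 0 0"

```text
t: 9.13
ee_pos: [555.0, -254.7, 81.8]
eef_rot: [-0.0, 0.683, 0.73, -0.0]
wrist_force: [-0.4, -0.5, 0.0]
grip_width: 0.6
grip_force: 0.0
```

Call:
servo_tool --pt "0 0 0.2 0 0" --pt "0 0 0.2 0 0" --pt "0 0 0.1 0 0" --pt "0 0 0.1 0 0" --pt "0 0 0.1 0 0" --pt "0 0 0.1 0 0" --pt "0 0 0 0 0"

```text
t: 9.72
ee_pos: [555.3, -254.0, 74.5]
eef_rot: [-0.0, 0.683, 0.73, -0.0]
wrist_force: [-0.5, 0.3, 0.7]
grip_width: 0.8
grip_force: 0.0
```

Call:
servo_tool --pt "0 0 0.1 0 0" --pt "0 0 0.1 0 0" --pt "0 0 0 0 0"

```text
t: 9.97
ee_pos: [555.5, -254.1, 74.2]
eef_rot: [0.0, 0.683, 0.73, 0.0]
wrist_force: [-6.4, 4.2, 14.8]
grip_width: 0.5
grip_force: 7.3
```

Call:
servo_tool --pt "0 0 0.1 0 0" --pt "0 0 0.1 0 0" --pt "0 0 0.1 0 0" --pt "0 0 0 0 0"

```text
t: 10.3
ee_pos: [555.8, -254.1, 74.0]
eef_rot: [0.001, 0.683, 0.73, 0.0]
wrist_force: [-19.4, 9.8, 42.4]
grip_width: 0.7
grip_force: 20.7
```

Both ends are down at 74 mm. Now I'll grip the upper part of the knob and swing the lever.

```bash
python3 - <<'E'
from h import *
s,M=tool(); print(s["ee_pos"],np.arctan2(M[1,1],M[0,1]))
plan([(555,-254,125,.07),(416,-302,125,.07),(416,-302,66,.07)],4.0)
E
```

```text
[ 555.79294184 -254.11623123   74.01899166] 0.06711870454356583
[[0.0,-0.0,-2.5,-0.0,4.0],[0.0,-0.1,-2.6,-0.0,4.0],[-1.0,-3.5,0.0,-0.0,4.0],[-0.9,-3.6,0.0,-0.0,4.0],[-1.0,-3.5,0.0,-0.0,4.0],[-0.9,-3.6,0.0,-0.0,4.0],[-0.0,0.0,3.0,-0.0,4.0],[-0.0,0.0,2.9,-0.0,4.0]]
```

Call:
servo_tool --pt "0 0 -2.5 0 0" --pt "0 -0.1 -2.8 0 4.0" --pt "-1.0 -3.5 0 0 4.0" --pt "-0.9 -3.6 0 0 4.0" --pt "-1.0 -3.5 0 0 4.0" --pt "-0.9 -3.6 0 0 4.0" --pt "0 0 0 0 4.0" --pt "0 0 0 0 4.0"

```text
t: 10.97
ee_pos: [414.2, -302.1, 123.2]
eef_rot: [0.001, 0.684, 0.73, 0.0]
wrist_force: [-0.8, -0.2, -0.2]
grip_width: 38.9
grip_force: 0.0
```

```bash
python3 - <<'E'
from h import *
m=viewer.camera_model("wrist"); im=viewer.get_image("wrist")
cv2.imwrite("pics/w4.png",im[:,:,::-1]); np.savez("w4.npz",**{k:np.array(v) for k,v in m.items()})
s,M=tool(); print(s["t"],s["ee_pos"],s["wrist_force"],s["grip_width"])
E
```

```text
11.0167 [ 415.14799436 -301.80872847  123.09181378] [ 0.18308169 -0.7273926   0.02949765] 39.53484389104952
```

View pics/w4.png

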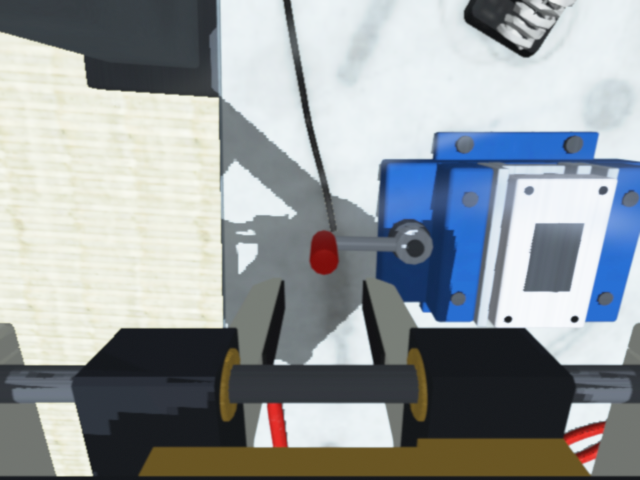

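The knob top is at (324,261), centred between the fingers, and the pivot is at (414,246).

```bash
python3 - <<'E'
from h import *
m={k:(v if v.ndim else float(v)) for k,v in np.load("w4.npz").items()}
k=onz(m,324,261,85); q=onz(m,414,247,56); print(k.round(1),q.round(1),np.hypot(*(k-q)[:2]))
# TCP should be 66 high over knob
plan([(*k[:2],66,.068)],4.0)
v=.066; a0=np.arctan2((k-q)[1],(k-q)[0])
piv=k[:2]-62*np.array([np.cos(a0),np.sin(a0)]); th0=np.pi+v-(a0%(2*np.pi)); print("lever",th0,piv)
pos=lambda t: piv+62*np.array([np.cos(np.pi+v-t),np.sin(np.pi+v-t)])
ts=np.linspace(th0,1.45,17); prev=pos(ts[0]); y=np.array([np.cos(.068),np.sin(.068)]);x=np.array([-y[1],y[0]])
e=np.zeros(2);R_=[]
for t in ts[1:]:
    d=pos(t)-prev; r=[round(d@x/10,1),round(d@y/10,1)]; prev=prev+10*(r[0]*x+r[1]*y); R_.append(r+[0,0,1.0])
print(R_)
E
```

```text
[ 415.8 -299.8   85. ] [ 476.4 -297.1   56. ] 60.70134916953107
[[0.1,0.0,2.9,-0.0,4.0],[0.1,0.1,2.8,-0.0,4.0]]
lever 0.021836648992489938 [ 477.74428261 -297.06571332]
[[np.float64(0.6), np.float64(0.0), 0, 0, 1.0], [np.float64(0.5), np.float64(0.1), 0, 0, 1.0], [np.float64(0.5), np.float64(0.2), 0, 0, 1.0], [np.float64(0.6), np.float64(0.1), 0, 0, 1.0], [np.float64(0.5), np.float64(0.3), 0, 0, 1.0], [np.float64(0.4), np.float64(0.2), 0, 0, 1.0], [np.float64(0.5), np.float64(0.4), 0, 0, 1.0], [np.float64(0.4), np.float64(0.3), 0, 0, 1.0], [np.float64(0.4), np.float64(0.4), 0, 0, 1.0], [np.float64(0.4), np.float64(0.4), 0, 0, 1.0], [np.float64(0.3), np.float64(0.5), 0, 0, 1.0], [np.float64(0.3), np.float64(0.5), 0, 0, 1.0], [np.float64(0.2), np.float64(0.5), 0, 0, 1.0], [np.float64(0.2), np.float64(0.5), 0, 0, 1.0], [np.float64(0.1), np.float64(0.5), 0, 0, 1.0], [np.float64(0.1), np.float64(0.6), 0, 0, 1.0]]
```

Call:
servo_tool --pt "0.1 0 2.9 0 4.0" --pt "0.1 0.1 2.8 0 4.0" --pt "0 0 0 0 1.0" --pt "0 0 0 0 1.0" --pt "0 0 0 0 1.0" --pt "0 0 0 0 1.0" --force 15

```text
t: 11.52
ee_pos: [415.1, -299.8, 67.0]
eef_rot: [-0.001, 0.683, 0.731, -0.001]
wrist_force: [-29.7, -1.4, 10.4]
grip_width: 18.8
grip_force: 15.0
```

Call:
servo_tool --pt "0.6 0 0 0 1.0" --pt "0.5 0.1 0 0 1.0" --pt "0.5 0.2 0 0 1.0" --pt "0.6 0.1 0 0 1.0" --pt "0.5 0.3 0 0 1.0" --pt "0.4 0.2 0 0 1.0"

```text
t: 12.02
ee_pos: [420.8, -267.2, 66.9]
eef_rot: [-0.003, 0.683, 0.73, -0.002]
wrist_force: [-30.5, 9.8, 13.9]
grip_width: 19.2
grip_force: 15.0
```

Call:
servo_tool --pt "0.5 0.1 0 0 1.0" --pt "0.4 0.2 0 0 1.0" --pt "0.4 0.3 0 0 1.0" --pt "0.4 0.4 0 0 1.0" --pt "0.3 0.5 0 0 1.0" --pt "0.3 0.5 0 0 1.0"

```text
t: 12.52
ee_pos: [440.2, -242.0, 66.6]
eef_rot: [-0.003, 0.683, 0.73, -0.0]
wrist_force: [-12.4, 12.8, 4.3]
grip_width: 17.6
grip_force: 15.0
```

Call:
servo_tool --pt "0.2 0.5 0 0 1.0" --pt "0.2 0.5 0 0 1.0" --pt "0.1 0.5 0 0 1.0" --pt "0 0.5 0 0 1.0"

```text
t: 12.85
ee_pos: [461.0, -235.9, 66.7]
eef_rot: [-0.001, 0.683, 0.731, 0.001]
wrist_force: [-6.4, 14.7, 1.2]
grip_width: 17.6
grip_force: 15.0
```

Call:
servo_tool --pt "0.1 0.4 0 0 1.0" --pt "0 0.3 0 0 1.0" --pt "0 0.2 0 0 1.0" --pt "0 0 0 0 1.0"

```text
t: 13.18
ee_pos: [467.7, -235.2, 66.4]
eef_rot: [-0.003, 0.683, 0.73, -0.002]
wrist_force: [-30.7, 6.9, 10.5]
grip_width: 22.5
grip_force: 15.0
```

Call:
servo_tool --pt "0 -0.3 0 0 2.4" --pt "0 -0.1 -0.2 0 2.8" --pt "0 0 -0.3 0 3.0" --pt "0 0 -1.0 0 3.0" --pt "0 0 -2.5 0 3.0" --pt "0 0 -3 0 3.0" --pt "-3 0 -3 0 3.0" --pt "-3 0 0 0 3.0" --pt "0 0 0 0 3.0" --pt "0 0 0 0 3.0"

```text
t: 14.02
ee_pos: [470.1, -296.3, 166.4]
eef_rot: [0.001, 0.684, 0.73, 0.0]
wrist_force: [-0.2, 0.1, -0.2]
grip_width: 29.9
grip_force: 0.0
```

```bash
python3 - <<'E'
from h import *
m=viewer.camera_model("wrist"); im=viewer.get_image("wrist")
cv2.imwrite("pics/w5.png",im[:,:,::-1])
s,M=tool(); print(s["t"],s["ee_pos"],s["wrist_force"],s["grip_width"])
E
```

```text
14.0667 [ 469.92948131 -295.41100885  165.68674002] [ 0.13105703 -0.06391406 -0.19231792] 29.962319055642244
```

View pics/w5.png

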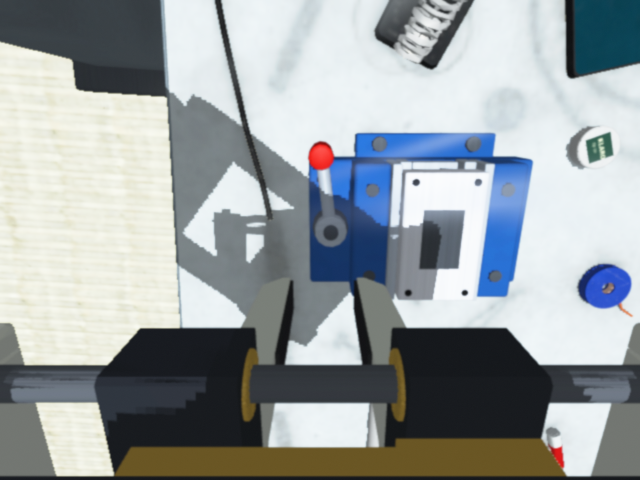

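The knob is at (321,155) and the pivot at (330,231), so the lever lies along the near jaw at its stop. The block is seated, and no parallel sticks out.

```bash
python3 -c "
from station import close_job
print(close_job())"
```

```text
the job is handed in; nothing more can be done
None
```

I pushed both parallels in until they met the jaw ends, pressed the block down to 74 mm at both ends, swung the lever to its stop, and handed the job in at about 14 s; no verdict was returned.

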